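# Hang the louvred climate sensor on its screw

### The job

Hang the louvred climate sensor on the big-headed screw of the wooden board: take it by its grip tab, pass the keyhole in its back plate over the screw head, then slide it down until the screw sits at the top end of the narrow slot, and only then let go so that it hangs there upright. Leave the box-shaped logger, which has the same plate, standing where it is.

Things in the scene. Friction and masses are not known exactly. Their poses are not given: they have to be found in the camera images.
- sensor_grip (a point): Centre of the 12 mm thick, 50 wide, 40 high grip tab on top of the sensor: a loose 190 mm high, 250 g unit standing on the bench, a round white louvre stack (64 mm across, 62 high) in front of a steel keyhole plate (80 wide, 6 thick). Point: 170 mm above its underside, mid-thickness of plate and tab. z up, y along the plate's width, x square to the plate towards the stack (stack axis at x +42 mm).
- sensor_seat (a point): Point on the plate's middle line and mid-thickness, 48 mm below sensor_grip, same axes: the screw's axis lies here when the sensor hangs. The slot (14 mm wide) ends 4 mm above it; below, the slot opens as a funnel into the wide hole, 44 mm across, centred 33 mm below this point.
- screw (a point): Steel screw on a fixed upright board (120 wide, 30 thick, 185 mm high). Point: mid-shank on its axis, 170 mm above the bench. x along the screw towards its head, away from the robot; z up. Shank 8 mm thick, from the board's face (x -12 mm) to the head (x +12; 24 mm across, 6 thick). The plate hangs between board and head, its x along this x; it may lean till its foot meets the board.
- logger_grip (a point): Grip tab centre of the logger, a bystander to leave alone: a loose unit with the same plate, tab, sizes and axes as the sensor, but a square white box (50 x 60 x 60 mm) for a body. Sensor and logger stand on opposite sides of the board, either way round.

How it is judged:
On the way:
1. the sensor, still held, has been slid down so that the screw sits in the top of the narrow slot (x of sensor_seat in the frame of screw between -0.014 and 0.014 m and y of sensor_seat in the frame of screw between -0.009 and 0.009 m and z of sensor_seat in the frame of screw between -0.01 and 0.01 m and contact force between the fingers and sensor above 0.5 N), for 0.1 s.
At the end, for the whole second after the job is handed in: The louvred sensor hangs at rest on the screw, let go: the seat point in its slot is within 9 mm sideways and 10 mm in height of the screw's axis and within 14 mm of mid-shank along it (behind the head), it is upright within 0.25 rad, and its plate is square to the screw within 0.35 rad (x of sensor_seat in the frame of screw between -0.014 and 0.014 m and y of sensor_seat in the frame of screw between -0.009 and 0.009 m and z of sensor_seat in the frame of screw between -0.01 and 0.01 m and angle between sensor_seat's own z axis and vertical below 0.25 rad and angle between the x axis of sensor_seat and the x axis of screw, either way round below 0.35 rad and linear speed of sensor below 0.03 m/s); the robot touches nothing.
It fails at once if the box-shaped logger is moved by more than 30 mm (distance of logger_grip from where it was at the start of the episode above 0.03 m).
It also fails if it takes over 48 s, if anything falls off the work surface, if the arm or the gripper's body presses on something with over 40 N, if the wrist force passes 120 N, or if a joint passes its speed limit or range.

### The arm

A 6-joint arm with a two-finger parallel gripper is mounted at the origin on the work surface. World frame = base frame: x ahead of the robot, y to its left, z up, the work surface at z = 0. Lengths are in m, angles in rad, forces in N, time in s.
With the tool pointing down it reaches from about 0.25 to 0.775 m from the base axis. Payload 4 kg.
Tool frame: the origin (TCP) lies between the finger pads; the fingertips stand 14 mm ahead of it and the grasp point (between the pads) lies 5 mm behind it (tip_reach is the distance from the TCP to the fingertips, in m); z points along the fingers, y is the line along which they close (so a half turn about z gives the same grasp; the last joint's range is limited). The gripper opens to 94 mm and grips with 3 to 60 N. Pads are 16 mm wide; open, the fingers measure 119 mm over their backs; the gripper's body (75 mm by 177 mm) begins 78 mm behind the grasp point.
Start: joints at [1.166, 0.087, 1.371, -0, 1.684, -0.103], TCP at [0.163, 0.525, 0.197] pointing down, gripper open.
Joint ranges: [-3.1, 3.1], [-0.76, 2.03], [0.27, 2.55], [-1.08, 4.22], [0.17, 2.65], [-2.57, 2.57]. Speed limits (rad/s): [2.79, 2.79, 3.14, 3.14, 3.14, 3.14].

### API

Orientations are given as [roll, pitch, yaw] about the fixed x, y, z axes, in that order (R = Rz(yaw) Ry(pitch) Rx(roll)).
In Python, from bench import * gives the robot as it stands. The module is installed in compiled form; this text tells all that it offers.
- The arm moves only by the tool servo_tool, never from a script. Its argument "targets" is a list of rows, each a list of 4 numbers: the shift along the tool's x, y, z in cm, then the turn about the tool's z in degrees. A call has 1 to 8 rows; each row is the pose to reach, as a shift and turn from the pose commanded when the call began, along the tool's axes at that moment; what a row does not reach only later rows make up. A row lasts 1/8 s, in which the tool goes at most 62.5 mm and 10.7 degrees, less where a joint would pass 70% of its speed; a pose out of reach is approached as far as the arm can. A call with a gripper value outside its range is refused whole. "claw" is the closure in counts, from 0 (fully open) to 255 (shut), set as the call begins (left out, the last holds). The fingers move at their own pace and stop on an object; the grip force is fixed at half the most. Time passes only in rows, so rows that repeat a pose let the fingers close. It gives the time, the measured TCP pose, the force, the opening and the grip force at its end, in the units of the state.
- get_obs(): the state, without advancing time (a new reading comes with each control period).
- snapshot(name): name is "side" or "top"; returns the picture (384x512x3 uint8, blue, green, red); there is no depth.
- camera_model(name): a dict with "camera_matrix" (3x3 intrinsics, pixels), "k1" (the pictures are not rectified: a ray, as slopes to the right and down, at radius r is drawn at 1 + k1 r^2 times it, then the intrinsics apply), "camera_from_world" (4x4, takes a point from world to camera coordinates). Camera axes: x right, y up, looking along -z (the intrinsics and any distortion apply to the point x, -y, -z); pixel columns grow to the right and rows downward; lengths in m; the calibration is good to about 2 mm. A picture is of the moment at which its call begins. camera_model takes no time and is no camera call.
- close_job(): hands the job in; it is judged then, once.
The state is a dict: "time": time; "joint_positions": joint angles; "qvel": joint speeds; "joint_torque": joint torques, N m; "tool_pos": TCP position; "ee_rot": TCP orientation; "wrist_force": force on the tool from outside, world axes, zero at the start; "wrist_torque": the same for the moment, N m; "width": finger opening in m; "finger_force": force on a finger pad.
Only numpy, scipy, OpenCV 4.12 (cv2) and the standard library are available. Lean on these libraries where they do the work, as an engineer would, in place of code of your own. Each camera call takes 0.05 s, during which the arm holds its last target. There are 200 camera calls.

## Working session

There is one attempt and no reset: what is moved stays moved. The work goes in short steps, Python scripts to look and compute and a tool call to move; the robot and the scene stay as the last step left them, time stands still between calls to the robot, and variables do not carry over. Pictures are saved under pics/ and viewed, at most 10 in all, crops included, and the job is handed in when it is done.

Besides the shell and the picture viewer there is one more tool, called after ">>>" as a command line: name --pt "numbers of a row" for each row, then --argument value for the rest. servo_tool: Moves the arm, as the interface text tells. Its arguments: {"type":"object","properties":{"targets":{"type":"array"},"claw":{"type":"number"}},"required":["targets"]}

```bash
mkdir -p pics; python3 - <<'E'
from bench import *
import cv2,numpy as np
np.set_printoptions(precision=4,suppress=True)
for n in("side","top"):
    cv2.imwrite(f"pics/{n}0.png",snapshot(n)); m=camera_model(n); print(n,m)
    T=np.array(m["camera_from_world"]);print(-T[:3,:3].T@T[:3,3])
o=get_obs();print(o["tool_pos"],o["ee_rot"],o["width"],o["time"])
E
```

```text
side {'camera_matrix': array([[374.8341,   0.    , 251.505 ],
       [  0.    , 374.8341, 187.7318],
       [  0.    ,   0.    ,   1.    ]]), 'k1': -0.11924962576059286, 'camera_from_world': array([[ 0.781 , -0.6246, -0.0002, -0.4092],
       [ 0.3088,  0.3858,  0.8694, -0.33  ],
       [-0.5429, -0.679 ,  0.4941, -0.5305],
       [ 0.    ,  0.    ,  0.    ,  1.    ]])}
[ 0.1335 -0.4885  0.5489]
top {'camera_matrix': array([[468.46  ,   0.    , 255.378 ],
       [  0.    , 468.46  , 195.8847],
       [  0.    ,   0.    ,   1.    ]]), 'k1': -0.1485091360306068, 'camera_from_world': array([[ 0.0012, -0.9996,  0.0296, -0.01  ],
       [ 0.9966,  0.0037,  0.0823, -0.5306],
       [-0.0823,  0.0294,  0.9962, -1.0902],
       [ 0.    ,  0.    ,  0.    ,  1.    ]])}
[0.439 0.024 1.13 ]
[0.1633 0.5247 0.1955] [-3.1397 -0.0002  2.8398] 0.09420925527088965 0.1
```

View pics/side0.png

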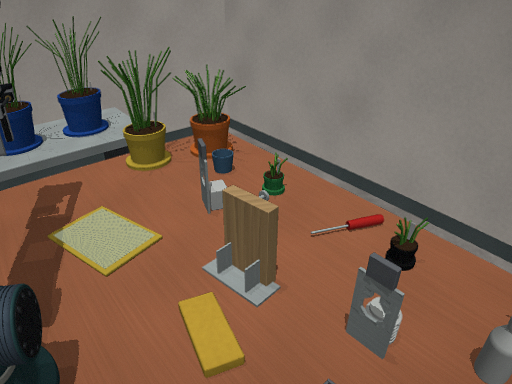

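View pics/top0.png

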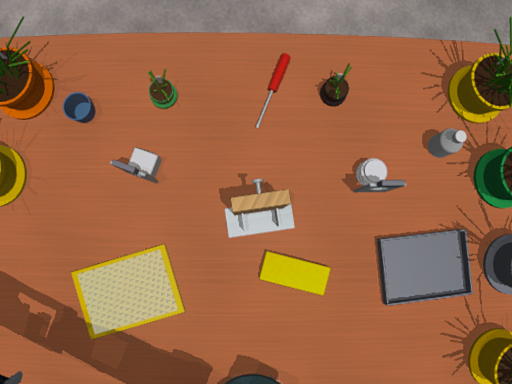

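The louvred sensor is on the right in both views: top (372,172), plate about (380,186). The logger is on the left at (142,165), and the screw head is at top (258,182). I'll zoom in for the edges.

```bash
python3 - <<'E'
import cv2,numpy as np
t=cv2.imread("pics/top0.png");s=cv2.imread("pics/side0.png")
z=lambda i,x,y,w,h,k:cv2.resize(i[y:y+h,x:x+w],None,fx=k,fy=k,interpolation=cv2.INTER_CUBIC)
a=np.hstack([z(t,345,150,66,50,6),z(t,220,165,66,50,6)])
b=np.hstack([z(s,340,245,66,50,6),z(s,235,170,66,50,6)])
cv2.imwrite("pics/z0.png",np.vstack([a,b]))
E
```

```text
(no output)
```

View pics/z0.png

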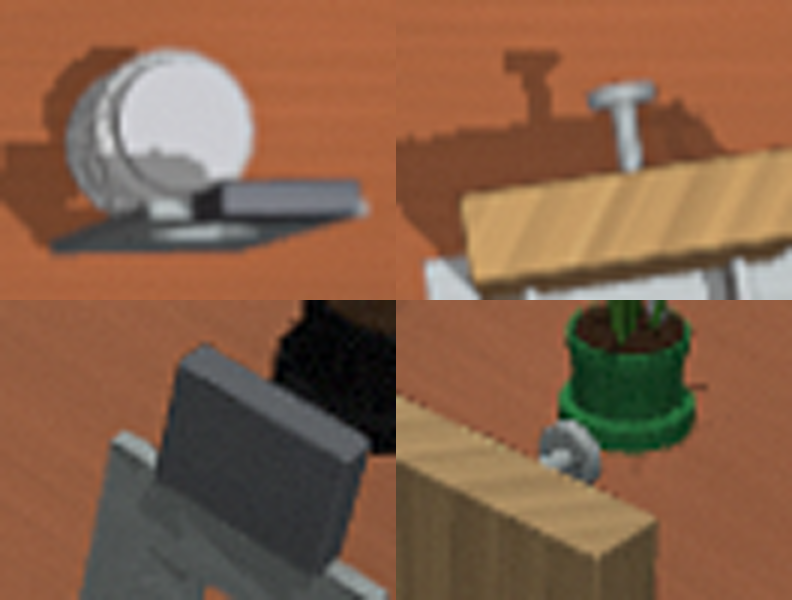

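Enlarged: the tab's top face is centred near top (393,182.5) and side (385.5,262). The screw head is near top (257.5,180.6) and side (264.3,195.3). Next I'll cast rays.

```bash
cat > h.py <<'E'
from bench import *
import cv2,numpy as np
np.set_printoptions(precision=4,suppress=True)
def ray(n,p):
    m=camera_model(n);T=np.array(m["camera_from_world"])
    q=cv2.undistortPoints(np.array(p,float).reshape(-1,1,2),np.array(m["camera_matrix"]),np.array([m["k1"],0,0,0.]))[:,0]
    # camera_matrix acts on (x,-y,-z): flip y, z
    d=np.c_[q[:,0],-q[:,1],-np.ones(len(q))]@T[:3,:3]
    return -T[:3,:3].T@T[:3,3],d
def onz(n,p,z):
    c,d=ray(n,p);return c+d*((z-c[2])/d[:,2])[:,None]
def tri(a,b,n1="top",n2="side"):
    c1,d1=ray(n1,[a]);c2,d2=ray(n2,[b]);d1,d2=d1[0],d2[0]
    s=np.linalg.lstsq(np.c_[d1,-d2],c2-c1,rcond=None)[0]
    p,q=c1+s[0]*d1,c2+s[1]*d2;return (p+q)/2,np.linalg.norm(p-q)
def proj(n,P):
    m=camera_model(n);T=np.array(m["camera_from_world"]);c=np.atleast_2d(P)@T[:3,:3].T+T[:3,3]
    s=np.c_[c[:,0],-c[:,1]]/-c[:,2:];s*=1+m["k1"]*(s**2).sum(1,keepdims=True)
    K=np.array(m["camera_matrix"]);return s*[K[0,0],K[1,1]]+K[:2,2]
E
python3 - <<'E'
from h import *
t=cv2.imread("pics/top0.png")
f=lambda x,y,x0,y0:[x0+x/6-.5+.08,y0+y/6-.5+.08]
c=onz("top",[f(*p,345,150) for p in((222,184),(358,180),(358,210),(222,214),(207,190))],.19);print("tab top",c,c[:4].mean(0),np.arctan2(*(c[1]-c[0])[:2]),np.linalg.norm(c[1]-c[0]))
c=onz("side",[f(*p,340,245) for p in((205,47),(368,140),(342,160),(182,65))],.19);print("tab side",c,c.mean(0),np.linalg.norm(c[1]-c[0]),np.linalg.norm(c[2]-c[3]))
print("tri tab",tri(f(290,197,345,150),f(274,103,340,245)))
print("head",tri(f(622-396,95,220,165),f(572-396,152,235,170)))
h=cv2.cvtColor(t,cv2.COLOR_BGR2HSV)[160:220,225:295]
b=t[160:220,225:295].astype(int)
m=((b[:,:,1]>b[:,:,2]*.7)&(b[:,:,2]-b[:,:,0]>50)&(b[:,:,2]>140)).astype(np.uint8)
cs,_=cv2.findContours(m,0,2);c=max(cs,key=cv2.contourArea)[:,0]+[225,160]
w=onz("top",c,.185)[:,:2].astype(np.float32)
r=cv2.minAreaRect(w);print("board",r,cv2.boxPoints(r))
E
```

```text
tab top [[ 0.55   -0.2638  0.19  ]
 [ 0.5518 -0.3124  0.19  ]
 [ 0.5413 -0.3121  0.19  ]
 [ 0.5396 -0.2635  0.19  ]
 [ 0.5479 -0.2584  0.19  ]] [ 0.5457 -0.2879  0.19  ] 3.1052942881876824 0.048634768542189594
tab side [[ 0.5484 -0.2643  0.19  ]
 [ 0.5498 -0.311   0.19  ]
 [ 0.5387 -0.3109  0.19  ]
 [ 0.5381 -0.2647  0.19  ]] [ 0.5438 -0.2877  0.19  ] 0.04679702241923799 0.04615479874104381
tri tab (array([ 0.5455, -0.2878,  0.1888]), np.float64(0.000962476219555786))
head (array([ 0.5498, -0.0078,  0.1715]), np.float64(0.001060108168155194))
board ((0.5085147619247437, -0.014188282191753387), (0.02958124503493309, 0.11894744634628296), 8.374404907226562) [[ 0.4852  0.0425]
 [ 0.5025 -0.0752]
 [ 0.5318 -0.0709]
 [ 0.5145  0.0468]]
```

Everything agrees. The board's short side is 29.6 mm and its yaw 8.4°, and the head triangulates to z 0.1715, within 1 mm of the position predicted from the board. I'll raise the tool and travel over to the sensor.

>>> servo_tool --pt "0 0 -6 10" --pt "-4 -4 -12 20" --pt "-60.6 -66.3 -15 70.6" --pt "-60.6 -66.3 -15 70.6" --pt "-60.6 -66.3 -15 70.6" --pt "-60.6 -66.3 -15 70.6" --pt "-60.6 -66.3 -15 70.6" --pt "-60.6 -66.3 -15 70.6" --claw 0

```text
time: 1.1
tool_pos: [0.3419, 0.1459, 0.3212]
ee_rot: [3.141, -0.0, 1.607]
wrist_force: [0.9, 0.9, -0.7]
width: 0.0939
finger_force: 0.0
```

```bash
cat > go.py <<'E'
from h import *
import sys
x,y,z,yaw=map(float,sys.argv[1:5])
o=get_obs();p=np.array(o["tool_pos"]);s=o["ee_rot"][2];d=np.array([x,y,z])-p
c,n=np.cos(s),np.sin(s)
print("t",o["time"],"pos",p,"rot",np.array(o["ee_rot"]),"w",o["width"],"F",np.array(o["wrist_force"]),o["finger_force"])
print("move",100*np.array([c*d[0]+n*d[1],n*d[0]-c*d[1],-d[2]]),(np.rad2deg(s)-yaw+180)%360-180)
E
python3 go.py .545 -.288 .35 92.1
```

```text
t 1.1 pos [0.3419 0.1459 0.3212] rot [ 3.1414 -0.0002  1.6072] w 0.09387504132096595 F [ 0.9441  0.9041 -0.6705] 0.0
move [-44.1048  18.7109  -2.8781] -0.012114095792355783
```

>>> servo_tool --pt "-43.5 18.7 -2.9 0" --pt "-43.5 18.7 -2.9 0" --pt "-43.5 18.7 -2.9 0" --pt "-43.5 18.7 -2.9 0" --pt "-43.5 18.7 -2.9 0" --pt "-43.5 18.7 -2.9 0" --pt "-43.5 18.7 -2.9 0" --pt "-43.5 18.7 -2.9 0"

```text
time: 2.1
tool_pos: [0.5451, -0.2829, 0.3484]
ee_rot: [-3.139, -0.002, 1.605]
wrist_force: [1.0, -0.0, -0.1]
width: 0.094
finger_force: 0.0
```

>>> servo_tool --pt "0 0 0 0" --pt "0 0 0 0"

```text
time: 2.35
tool_pos: [0.5444, -0.2794, 0.3501]
ee_rot: [-3.141, -0.001, 1.608]
wrist_force: [-0.3, 0.2, 0.3]
width: 0.0938
finger_force: 0.0
```

```bash
python3 go.py .545 -.288 .168 92.1; python3 -c "
from h import *
cv2.imwrite('pics/side1.png',cv2.resize(snapshot('side')[120:360,300:500],None,fx=2.5,fy=2.5))
cv2.imwrite('pics/top1.png',snapshot('top'))"
```

```text
t 2.35 pos [ 0.5444 -0.2794  0.3501] rot [-3.1408 -0.0011  1.6079] w 0.09379611244861565 F [-0.3408  0.1624  0.265 ] 0.0
move [-0.8605  0.0268 18.2074] 0.02869581909635599
```

View pics/side1.png

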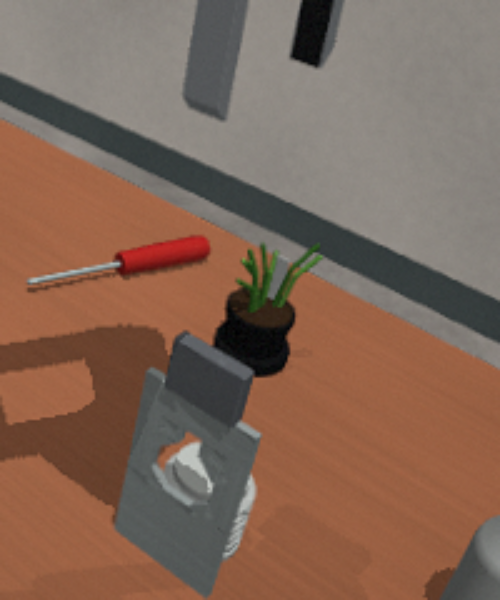

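The side view shows the open fingers above the tab, with the tab standing upright at crop (210,378). The way down is clear, so I'll descend and close.

>>> servo_tool --pt "-0.9 0 5 0" --pt "-0.9 0 10 0" --pt "-0.9 0 14 0" --pt "-0.9 0 16.5 0" --pt "-0.9 0 17.8 0" --pt "-0.9 0 17.8 0" --pt "-0.9 0 17.8 0" --pt "-0.9 0 17.8 0"

```text
time: 3.45
tool_pos: [0.5457, -0.2894, 0.1742]
ee_rot: [3.139, 0.002, 1.608]
wrist_force: [-0.1, -0.7, -0.5]
width: 0.0942
finger_force: 0.0
```

>>> servo_tool --pt "0 0 0 0" --pt "0 0 0 0" --pt "0 0 0 0" --pt "0 0 0 0" --pt "0 0 0 0" --pt "0 0 0 0" --pt "0 0 0 0" --pt "0 0 0 0" --claw 255

```text
time: 4.45
tool_pos: [0.545, -0.289, 0.1724]
ee_rot: [3.142, -0.0, 1.608]
wrist_force: [0.1, -0.5, 0.3]
width: 0.0173
finger_force: 0.0
```

>>> servo_tool --pt "0 0 0 0" --pt "0 0 0 0" --pt "0 0 0 0" --pt "0 0 0 0"

```text
time: 4.95
tool_pos: [0.545, -0.289, 0.1725]
ee_rot: [3.141, -0.0, 1.608]
wrist_force: [0.4, -0.2, -0.1]
width: 0.0119
finger_force: 30.0
```

Gripped at the 12 mm tab width with 30 N. Lifting, then carrying it to a point in front of the screw head.

>>> servo_tool --pt "0 0 -3 0" --pt "0 0 -6 0" --pt "0 0 -8.1 0" --pt "0 0 -8.1 0"

```text
time: 5.45
tool_pos: [0.5455, -0.2894, 0.2549]
ee_rot: [3.139, 0.002, 1.608]
wrist_force: [-0.4, -0.1, -3.3]
width: 0.0115
finger_force: 30.0
```

```bash
python3 go.py .594 -.0027 .2535 98.4
```

```text
t 5.45 pos [ 0.5455 -0.2894  0.2549] rot [3.139  0.0018 1.6076] w 0.01148034145448463 F [-0.4078 -0.1358 -3.34  ] 29.979368448257446
move [28.4739  5.8987  0.1407] -6.293720610953329
```

>>> servo_tool --pt "3 3 0 0" --pt "7 5.9 0 -2" --pt "11 5.9 0 -4" --pt "15 5.9 0 -6.3" --pt "19 5.9 0 -6.3" --pt "23 5.9 0 -6.3" --pt "26 5.9 0 -6.3" --pt "28.5 5.9 0.1 -6.3"

```text
time: 6.45
tool_pos: [0.5924, -0.0005, 0.25]
ee_rot: [-3.138, -0.001, 1.718]
wrist_force: [0.7, -0.5, -2.2]
width: 0.0117
finger_force: 30.0
```

>>> servo_tool --pt "0 0 0 0" --pt "0 0 0 0" --pt "0 0 0 0" --pt "0 0 0 0"

```text
time: 6.95
tool_pos: [0.5935, -0.003, 0.2523]
ee_rot: [-3.141, 0.0, 1.716]
wrist_force: [-0.0, -0.3, -2.5]
width: 0.0117
finger_force: 30.0
```

```bash
python3 go.py .594 -.0027 .2535 98.4; python3 - <<'E'
from h import *
t=snapshot("top");s=snapshot("side")
cv2.imwrite("pics/t2.png",t);cv2.imwrite("pics/s2.png",s)
z=lambda i,x,y,w,h,k:cv2.resize(i[y:y+h,x:x+w],None,fx=k,fy=k,interpolation=cv2.INTER_CUBIC)
cv2.imwrite("pics/z2.png",np.hstack([z(s,200,90,130,190,3),z(t,190,110,130,190,3)]))
E
```

```text
t 6.95 pos [ 0.5935 -0.003   0.2523] rot [-3.1415  0.0001  1.7162] w 0.011658525212506968 F [-0.0448 -0.2792 -2.4835] 29.97763752937317
move [ 0.021   0.0559 -0.1188] -0.07072571157078755
```

View pics/z2.png

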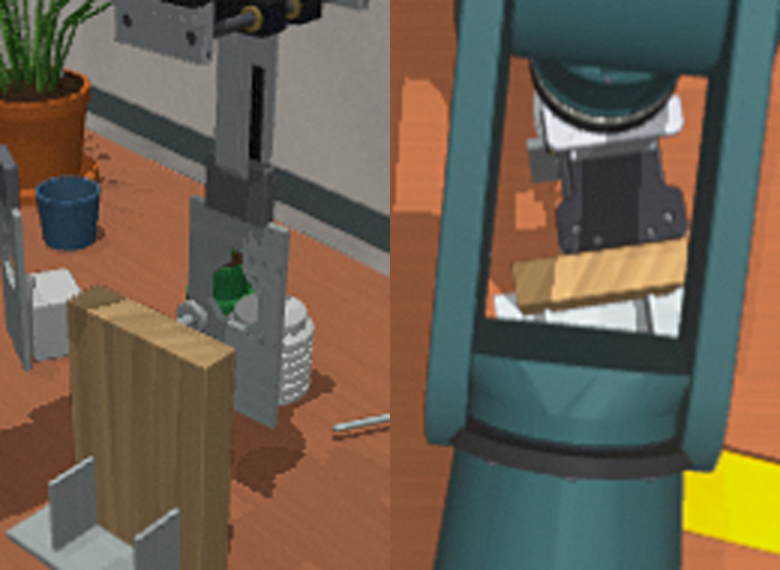

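The sensor hangs straight in the fingers, with the plate beyond the screw head. In the side crop the plate's lower right corner is at (278,425), its top left at (190,200) and the head at (190,318). I'll check those against the prediction.

```bash
python3 - <<'E'
from h import *
a=np.deg2rad(8.4);R=np.array([[np.cos(a),-np.sin(a),0],[np.sin(a),np.cos(a),0],[0,0,1]])
g=np.array([.5935,-.002,.2498])
pts=[[-3,-40,-170],[-3,-40,-20],[-3,40,-20],[-6,-25,20],[-6,25,20]]
print((proj("side",g+np.array(pts)/1e3@R.T)-[200,90])*3+1)
E
python3 - <<'E'
import cv2
i=cv2.imread("pics/s2.png")
cv2.imwrite("pics/z3.png",cv2.resize(i[135:240,245:310],None,fx=5.6,fy=5.6,interpolation=cv2.INTER_CUBIC))
E
```

```text
[[273.475  426.3019]
 [285.8346 234.6981]
 [191.22   198.5384]
 [267.2306 171.5305]
 [206.4097 150.568 ]]
```

View pics/z3.png

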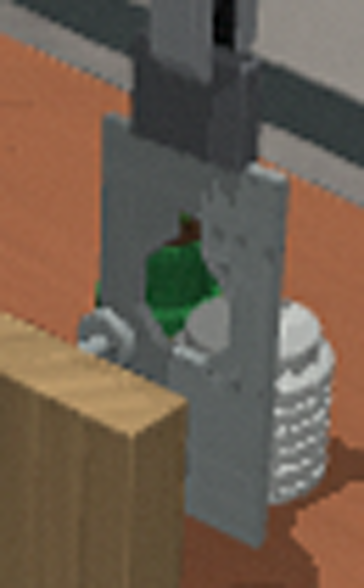

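The corners agree to about 1 px, and the hole is centred on the head within 1–2 mm. I'll pass the plate over the head slowly, moving along tool -y.

>>> servo_tool --pt "0 -1 -0.2 0" --pt "0 -2 -0.2 0" --pt "0 -3 -0.2 0" --pt "0 -3.5 -0.2 0" --pt "0 -4 -0.2 0" --pt "0 -4.4 -0.2 0" --pt "0 -4.4 -0.2 0" --pt "0 -4.4 -0.2 0"

```text
time: 8.05
tool_pos: [0.55, -0.0084, 0.2544]
ee_rot: [3.141, -0.0, 1.718]
wrist_force: [-0.2, -0.2, -3.2]
width: 0.0115
finger_force: 30.0
```

>>> servo_tool --pt "0 -0.4 0 0" --pt "0 -0.8 0 0" --pt "0 -1.2 0 0" --pt "0 -1.5 0 0" --pt "0 -1.5 0 0" --pt "0 -1.5 0 0" --pt "0 -1.5 0 0" --pt "0 -1.5 0 0"

```text
time: 9.05
tool_pos: [0.5351, -0.0106, 0.2544]
ee_rot: [-3.142, -0.0, 1.718]
wrist_force: [0.2, 0.7, -2.8]
width: 0.0116
finger_force: 30.0
```

```bash
python3 go.py .535 -.0112 .2205 98.4; python3 - <<'E'
from h import *
s=snapshot("side");cv2.imwrite("pics/s4.png",s)
cv2.imwrite("pics/z4.png",cv2.resize(s[120:240,210:310],None,fx=5,fy=5,interpolation=cv2.INTER_CUBIC))
E
```

```text
t 9.05 pos [ 0.5351 -0.0106  0.2544] rot [-3.1415 -0.0001  1.7176] w 0.011626614449047194 F [ 0.2017  0.6905 -2.7912] 29.9777814745903
move [-0.0537 -0.0198  3.3869] 0.009880831753974917
```

View pics/z4.png

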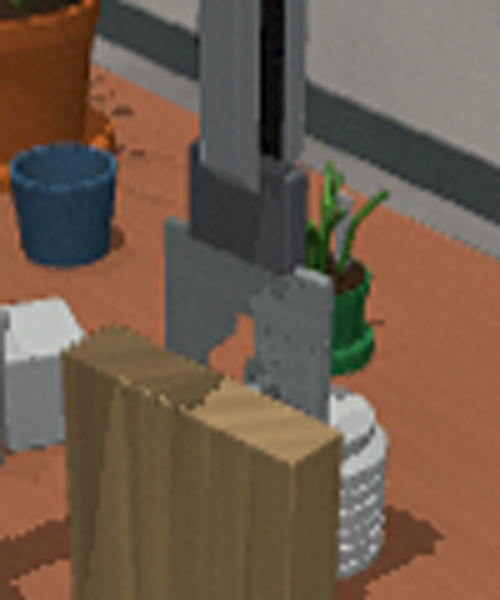

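No contact so far and the plate is behind the head: the slot shows at (245,330) above the board top, free of it. Sliding down in small steps.

>>> servo_tool --pt "0 0 0.5 0" --pt "0 0 1 0" --pt "0 0 1.5 0" --pt "0 0 2 0" --pt "0 0 2.4 0" --pt "0 0 2.8 0" --pt "0 0 2.8 0" --pt "0 0 2.8 0"

```text
time: 10.1
tool_pos: [0.5351, -0.0106, 0.2266]
ee_rot: [3.141, -0.0, 1.718]
wrist_force: [0.6, 0.3, -3.0]
width: 0.0116
finger_force: 30.0
```

>>> servo_tool --pt "0 0 0.15 0" --pt "0 0 0.3 0" --pt "0 0 0.4 0" --pt "0 0 0.5 0" --pt "0 0 0.5 0" --pt "0 0 0.5 0" --pt "0 0 0.5 0"

```text
time: 10.98
tool_pos: [0.5351, -0.0107, 0.2215]
ee_rot: [3.141, -0.0, 1.718]
wrist_force: [-1.1, -0.3, -2.9]
width: 0.0114
finger_force: 30.0
```

>>> servo_tool --pt "0 0 0.05 0" --pt "0 0 0.1 0" --pt "0 0 0.1 0" --pt "0 0 0.1 0" --pt "0 0 0.1 0"

```text
time: 11.6
tool_pos: [0.5351, -0.0107, 0.2205]
ee_rot: [3.141, -0.0, 1.718]
wrist_force: [0.4, -0.3, -3.4]
width: 0.0122
finger_force: 30.0
```

>>> servo_tool --pt "0 0 0.05 0" --pt "0 0 0.1 0" --pt "0 0 0.1 0" --pt "0 0 0.1 0" --pt "0 0 0.1 0"

```text
time: 12.22
tool_pos: [0.5353, -0.0107, 0.2201]
ee_rot: [3.14, 0.0, 1.718]
wrist_force: [-0.7, 0.6, 2.3]
width: 0.0117
finger_force: 30.0
```

At TCP z 0.220 the vertical force went from -3.4 to +2.3 N, so the screw sits in the slot's top end. I'll let go gently and then lift away.

>>> servo_tool --pt "0 0 0 0" --pt "0 0 0 0" --pt "0 0 0 0" --pt "0 0 0 0" --claw 195

```text
time: 12.72
tool_pos: [0.535, -0.0106, 0.2192]
ee_rot: [-3.141, -0.0, 1.718]
wrist_force: [-0.4, 0.2, 0.2]
width: 0.0223
finger_force: 0.0
```

>>> servo_tool --pt "0 0 0 0" --pt "0 0 0 0" --pt "0 0 0 0" --pt "0 0 0 0" --claw 140

```text
time: 13.22
tool_pos: [0.5351, -0.0106, 0.2195]
ee_rot: [3.141, -0.0, 1.718]
wrist_force: [-0.3, -0.6, -0.6]
width: 0.0427
finger_force: 0.0
```

```bash
python3 - <<'E'
from h import *
s=snapshot("side");cv2.imwrite("pics/s5.png",s)
cv2.imwrite("pics/z5.png",cv2.resize(s[120:240,210:310],None,fx=5,fy=5,interpolation=cv2.INTER_CUBIC))
E
```

```text
(no output)
```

View pics/z5.png

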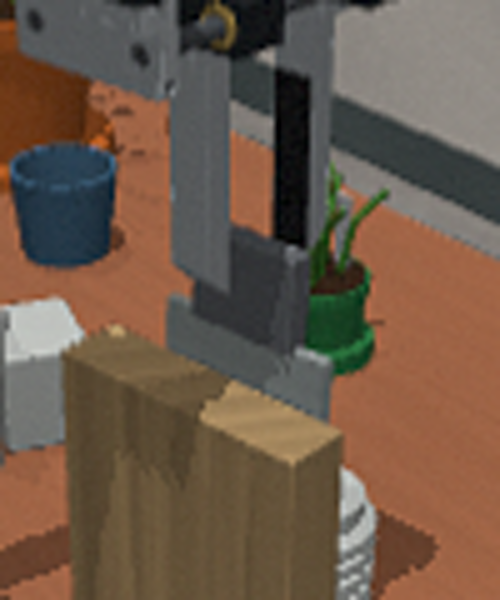

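The sensor hangs with the open fingers either side of its tab at crop (250,290), leaning slightly. Lifting straight up.

>>> servo_tool --pt "0 0 -1 0" --pt "0 0 -2.5 0" --pt "0 0 -5 0" --pt "0 0 -9 0" --pt "0 0 -13 0" --pt "0 0 -13 0" --pt "0 0 -13 0" --pt "0 0 -13 0"

```text
time: 14.28
tool_pos: [0.5346, -0.0106, 0.3478]
ee_rot: [-3.139, -0.001, 1.717]
wrist_force: [-0.2, 0.4, -0.1]
width: 0.0421
finger_force: 0.0
```

>>> servo_tool --pt "0 0 0 0" --pt "0 0 0 0" --pt "0 0 0 0" --pt "0 0 0 0" --pt "0 0 0 0" --pt "0 0 0 0" --pt "0 0 0 0" --pt "0 0 0 0"

```text
time: 15.28
tool_pos: [0.535, -0.0107, 0.3495]
ee_rot: [3.142, -0.0, 1.718]
wrist_force: [-0.3, -0.9, 0.1]
width: 0.042
finger_force: 0.0
```

```bash
python3 - <<'E'
from h import *
s=snapshot("side");s0=cv2.imread("pics/s5.png")
print(cv2.absdiff(s,s0)[205:300].max())
cv2.imwrite("pics/z6.png",cv2.resize(s[120:270,190:320],None,fx=4,fy=4,interpolation=cv2.INTER_CUBIC))
E
```

```text
80
```

View pics/z6.png

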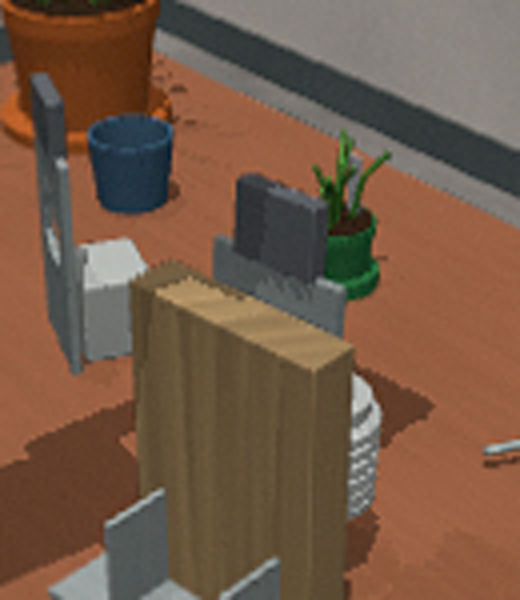

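The sensor hangs upright behind the board with its tab at crop (280,225). The gripper is clear and the logger is untouched, so I'll hand in.

```bash
python3 -c "
from bench import *
print(close_job())"
```

```text
the job is handed in; nothing more can be done
None
```

The louvred sensor hangs upright on the screw, slid down to the top of its slot and released; the logger was left untouched and the job is handed in (no verdict was returned).

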